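Show the drawer target to the camera with the swivel mirror

TASK

Pull the blue-fronted drawer fully open by its handle, so that the orange target ball inside comes out of the housing. Then take the yellow bar on top of the swivel mirror and turn the mirror until the small camera on the rail sees the orange ball in the middle of the mirror. The mirror springs back when let go, so finish while still holding it steady at that angle; leave the other things on the desk where they are.

Things in the scene. Friction and masses are not known exactly. Their poses are not given: they have to be found in the camera images.
- drawer_unit: grey sheet-metal drawer unit fixed to the desk, 120 (x) x 130 (y) x 105 (z) mm; origin at the centre of its underside on the desk. Its own -x is the front, where the drawer comes out. Place and yaw differ from run to run.
- drawer (a joint): travel of the blue-fronted drawer in m: 0 shut, 0.08 fully open (end stop), along the unit's own -x. Stays where it is left (about 1 N friction). May start a few mm open.
- drawer_handle (a point): middle of the drawer's steel bar handle, 80 mm above the desk; bar 10 mm thick, 72 mm long, along the unit's y, its centre 38 mm in front of the drawer front, open above and below: it can be pinched from above. The drawer front's top edge is 103 mm above the desk. Moves with the drawer.
- target (a point): centre of the orange target ball, 20 mm across, 62 mm above the desk on a thin pin in the drawer, 40 mm behind the housing's front edge when shut and 40 mm in front of it when fully open; it moves with the drawer.
- mirror_rig: aluminium rail 245 x 44 x 12 mm fixed to the desk, with the swivel mirror near one end and a small grey camera at the other; origin on the mirror's upright turning axis, on the desk; the rig's own x points from the mirror to the camera. Place and yaw differ from run to run.
- camera_lens (a point): centre of the camera's lens front, 140 mm from the mirror axis along the rig's x, 62 mm above the desk; the camera looks straight at the mirror axis. The camera's top is 82 mm above the desk.
- mirror (a joint): angle of the swivel mirror in rad: 0 when the glass faces the camera squarely (rest), growing counterclockwise seen from above, stops at -0.1 and 1.4. A soft spring (0.07 N m per rad) turns it back to 0 when let go. Glass upright, 50 wide x 44 mm high, centred on the axis. Right when its normal halves the angle between the directions from the axis to lens and ball.
- mirror_bar (a point): grip point on the yellow bar on top of the mirror, on the turning axis, 110 mm above the desk; bar 12 mm thick, 40 mm long, 31 mm high (93 to 124 mm above the desk), its length along the glass, its thickness along the glass's normal. The point's x is the normal of the glass on its reflecting side; turns with the mirror.
- sight (a point): the camera's line of sight after the mirror, shown by a thin red pointer 44 mm long under the glass (29 mm above the desk), geared to turn twice as far as the mirror. The point lies on the mirror axis 62 mm above the desk; its x axis points level along pointer and reflected line of sight: at the camera at rest, at the ball when the ball is in the middle of the camera's view.
- tip_box: blue box of pipette tips, 98 x 130 x 61 mm, origin at the centre of its underside; leave alone; it stands in front of the tall black computer tower, a solid fixture on the right that the arm must swing clear of
- dropper: small white dropper bottle with a green tip, 27 mm across, 78 mm high, origin at the centre of its underside; leave standing
- petri_dish: clear petri dish, 90 mm across, 14 mm high, origin at the centre of its underside; leave alone
- eraser: blue and white eraser, 21 x 45 x 12 mm, origin at the centre of its underside; leave alone

How it is judged (in metres and radians):
On the way, in this order (a step that is already met when the one before it is completed fails the run):
1. the drawer is pulled fully open (at least 72 of 80 mm) (value of joint drawer above 0.072 m), for 0.2 s.
2. the held mirror shows the ball to the camera (y of target in the frame of sight between -0.02 and 0.02 m and x of target in the frame of sight above 0.05 m and contact force between the fingers and mirror above 0.3 N), for 0.3 s.
At the end, for the whole second after the job is handed in: Drawer at least 72 of 80 mm open; the camera's reflected line of sight passes within 20 mm sideways of the ball's centre; the fingers still press on the mirror (over 0.3 N), which stands still (under 0.1 rad/s); the four bystanders within 20 mm of their start, the bottle upright (all of step 2 and value of joint drawer above 0.072 m and velocity of joint mirror between -0.1 and 0.1 rad/s and distance of each of tip_box, dropper, petri_dish, eraser from where it was at the start of the episode below 0.02 m and angle between dropper's own z axis and vertical below 0.2 rad); the arm keeps its last pose, push and grip.
It fails at once if a bystander is pushed more than 20 mm away or the dropper bottle is knocked over (distance of any of tip_box, dropper, petri_dish, eraser from where it was at the start of the episode above 0.02 m or angle between dropper's own z axis and vertical above 0.5 rad).
It also fails if it takes over 48 s, if anything falls off the work surface, if the arm or the gripper's body presses on something with over 40 N, if the wrist force passes 120 N, or if a joint passes its speed limit or range.

ROBOT

A 7-joint arm with a two-finger parallel gripper is mounted at the origin on a cart in front of the work surface, level with it; the furniture and walls round the work are solid. World frame = base frame: x ahead of the robot, y to its left, z up, the work surface at z = 0. Lengths are in mm, angles in rad, forces in N, time in s.
With the tool pointing down it reaches from about 400 to 850 mm from the base axis. Payload 4.4 kg.
Tool frame: the origin (TCP) lies at the very end of the fingers, on their centre line; the grasp point (between the pads) lies r.pinch_z behind it (r.pinch_z is the distance from the TCP to the grasp point, in mm); z points along the fingers, y is the line along which they close (so a half turn about z gives the same grasp; the last joint's range is limited). The gripper opens to 94 mm and grips with 3 to 60 N. Pads are 16 mm wide; open, the fingers measure 119 mm over their backs; the gripper's body (75 mm by 177 mm) begins 78 mm behind the grasp point.
Start: joints at [1.219, 0.628, 0.038, 1.517, -0.027, 0.996, -0.02], TCP at [183.28, -623.64, 205.478] pointing down, gripper open.
Joint ranges: [-3.06, 3.06], [-0.37, 2.12], [-1.25, 1.32], [0.18, 2.47], [-1.1, 4.24], [0.23, 1.98], [-2.94, 2.94]. Speed limits (rad/s): [2.57, 2.57, 3.14, 3.14, 3.14, 3.14, 3.14].

INTERFACE

Orientations are given as a 3x3 rotation matrix whose columns are the frame's x, y, z axes.
In Python, from rig import r gives the robot as it stands.
- The arm moves only by the tool servo_tool, never from a script. Its argument "moves" is a list of rows, each an object with "offset": the shift along the tool's x, y, z normalised to -1 to 1, where 1 is 40 cm, a list of three; "dr": the turn, a rotation vector about the tool's x, y, z normalised to -1 to 1, where 1 is pi rad, a list of three. A call has 1 to 20 rows; each row is the pose to reach, as a shift and turn from the pose commanded when the call began, along the tool's axes at that moment, turning the shorter way round; what a row does not reach only later rows make up. A row lasts 1/10 s, in which the tool goes at most 50 mm and 8.59 degrees, less where a joint would pass 70% of its speed; a pose out of reach is approached as far as the arm can. A call with a number of a shift or a turn outside -1 to 1 is refused whole. A call with a gripper value outside its range is refused whole. "fingers" is the gripper's target within -1 to 1 (fully open at 1, half-way at 0, shut at -1), set as the call begins (left out, the last holds). The fingers move at their own pace and stop on an object; "squeeze" is the grip in N (left out, the last holds). Time passes only in rows, so rows that repeat a pose let the fingers close. It gives the time, the measured TCP pose, the force, the opening and the grip force at its end, in the units of the state.
- r.get_obs(): the state, without advancing time (a new reading comes with each control period).
- r.grab_frame(name): name is "scene" or "top"; returns (picture, depth): 400x640x3 uint8, red, green, blue; 400x640 float32, mm along the optical axis (not along the pixel's ray), 0 where there is no reading.
- r.calibration(name): a dict with "fov_y" (degrees; the focal length in pixels is half the picture's height over the tangent of half this angle, whatever the lens; pixels are square), "cx", "cy" (the principal point, pixels), "position" and "rotation" of the camera in the world. Camera axes: x right, y up, looking along -z (the intrinsics and any distortion apply to the point x, -y, -z); pixel columns grow to the right and rows downward; lengths in mm; the calibration is good to about 2 mm. A picture is of the moment at which its call begins. calibration takes no time and is no camera call.
- r.sign_off(): hands the job in; it is judged then, once.
Trained networks look in the newest picture that a camera, given by its name, has taken for a name from the list of things; names that differ only in an ending like _2 or _b are one class to them, and where a whole thing is asked for, a point or a joint stands for the part that bears it (a point fixed in the world has none). Each returns a list of dicts, best first, with "confidence" (0 to 1); they miss things now and then, are a little off and sometimes report something else, mostly with a low value. They report only what shows in the picture. A call takes as long as a camera call.
- r.look_for(camera, name): "position" ([x, y, z] in mm, in world coordinates, good to about 4 mm: the middle of the surface that is visible of it).
- r.pinpoint(camera, name): "position" ([x, y, z] in mm, in world coordinates, good to about 4 mm: a listed point, or the origin of a listed thing).
The state is a dict: "time_s": time; "joint_pos": joint angles; "qvel": joint speeds; "tau": joint torques, N m; "position": TCP position; "ee_rot": TCP orientation; "contact_force": force on the tool from outside, world axes, zero at the start; "moment": the same for the moment, N m; "width": opening from 0.0 (shut) to 1.0 (fully open); "finger_force": force on a finger pad.
Only numpy, scipy, OpenCV 4.12 (cv2) and the standard library are available. Lean on these libraries where they do the work, as an engineer would, in place of code of your own. Each camera call takes 0.05 s, during which the arm holds its last target. There are 200 camera calls.

## Working session

There is one attempt and no reset: what is moved stays moved. The work goes in short steps, Python scripts to look and compute and a tool call to move; the robot and the scene stay as the last step left them, time stands still between calls to the robot, and variables do not carry over. Pictures are saved under pics/ and viewed, at most 10 in all, crops included, and the job is handed in when it is done.

Besides the shell and the picture viewer there is one more tool, called after ">>>" as name([rows], argument=value, ...), one row to a line, values as JSON. servo_tool: Moves the arm, as the interface text tells. Its arguments: {"type":"object","properties":{"moves":{"type":"array"},"fingers":{"type":"number"},"squeeze":{"type":"number"}},"required":["moves"]}

```bash
mkdir -p pics; ls; cat > m.py <<'E'
import numpy as np, cv2
from rig import r
E
python3 - <<'E'
from m import *
o=r.get_obs(); print(o['time_s'],np.round(o['position'],1),np.round(o['ee_rot'],3).tolist(),r.pinch_z)
for c in("scene","top"):
    p,d=r.grab_frame(c); cv2.imwrite(f"pics/{c}0.png",p[:,:,::-1])
    print(c,np.round(r.calibration(c)['position']))
    for n in("drawer_unit","drawer_handle","target","mirror_rig","camera_lens","mirror_bar","sight","tip_box","dropper","petri_dish","eraser"):
        print(n,[(np.round(q['position']).tolist(),round(q['confidence'],2)) for q in r.pinpoint(c,n)[:2]])
print(r.get_obs()['time_s'])
E
```

```text
pics
0.0 [ 183.1 -623.   204.6] [[0.959, 0.282, -0.001], [0.282, -0.959, 0.002], [-0.0, -0.002, -1.0]] 18.8
scene [-98. 624. 892.]
drawer_unit [([582.0, 314.0, 4.0], 0.93)]
drawer_handle [([467.0, 296.0, 81.0], 0.78)]
target [([555.0, 285.0, 57.0], 0.59)]
mirror_rig [([481.0, 19.0, 2.0], 0.57)]
camera_lens [([615.0, 39.0, 64.0], 0.7)]
mirror_bar [([482.0, 18.0, 112.0], 0.91)]
sight [([615.0, 41.0, 66.0], 0.65), ([483.0, 18.0, 62.0], 0.4)]
tip_box [([482.0, -239.0, -1.0], 0.73)]
dropper [([367.0, -257.0, -6.0], 0.66)]
petri_dish [([344.0, -134.0, -1.0], 0.92)]
eraser [([354.0, 48.0, -1.0], 0.56)]
top [ 358.   27. 1042.]
drawer_unit [([582.0, 308.0, -2.0], 0.68)]
drawer_handle [([466.0, 294.0, 82.0], 0.86)]
target [([558.0, 288.0, 60.0], 0.7)]
mirror_rig [([479.0, 15.0, 1.0], 0.92), ([467.0, 293.0, 85.0], 0.62)]
camera_lens [([624.0, 38.0, 60.0], 0.7)]
mirror_bar [([483.0, 15.0, 112.0], 0.7)]
sight [([481.0, 14.0, 65.0], 0.59), ([478.0, 16.0, 113.0], 0.4)]
tip_box [([479.0, -240.0, 3.0], 0.69)]
dropper [([366.0, -257.0, -4.0], 0.65)]
petri_dish [([349.0, -138.0, 0.0], 0.97), ([558.0, 288.0, 62.0], 0.74)]
eraser [([364.0, 47.0, -1.0], 0.52)]
1.2
```

View pics/scene0.png

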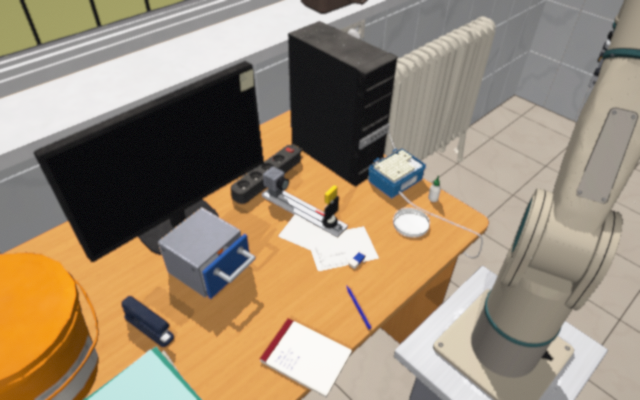

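View pics/top0.png

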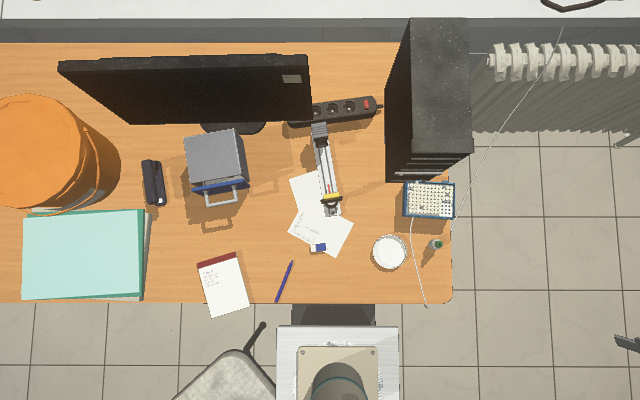

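The scene view shows the shut drawer unit (about 205,255), the mirror with its yellow bar (330,200), and the tip box, dropper and dish near the tower (400–435, 165–225). The top view agrees: handle at (222,203), yellow bar at (330,198), camera at (319,130). Next I'll measure the yaws from depth.

```bash
cat >> m.py <<'E'
def cloud(c):
    p,d=r.grab_frame(c); k=r.calibration(c); h,w=d.shape
    f=h/2/np.tan(np.radians(k['fov_y'])/2); v,u=np.mgrid[:h,:w]
    P=np.stack([(u-k['cx'])/f*d,-(v-k['cy'])/f*d,-d],-1)@np.array(k['rotation']).T+k['position']
    P[d==0]=np.nan
    return p,P
def rect(M):
    (c,s,a)=cv2.minAreaRect(M[:,:2].astype(np.float32)); return np.round(c,1),np.round(s,1),round(a,1)
def rows(*wps):
    "wps: (x,y,z, angle of tool y in deg)"
    o=r.get_obs(); R=np.array(o['ee_rot']); a0=np.degrees(np.arctan2(R[1,1],R[0,1]))
    print('now',round(o['time_s'],2),np.round(o['position'],1),'yang',round(a0,1))
    for x,y,z,a in wps:
        off=R.T@(np.array([x,y,z])-o['position'])/400
        da=(a-a0+180)%360-180
        Rt=R.T@cv2.Rodrigues(np.array([0,0,np.radians(da)]))[0]@R
        print('offset',np.round(off,4).tolist(),'dr',np.round(cv2.Rodrigues(Rt)[0].ravel()/np.pi,4).tolist())
E
python3 - <<'E'
from m import *
p,P=cloud('top'); x,y,z=P[...,0],P[...,1],P[...,2]
m=(abs(x-582)<110)&(abs(y-311)<110)
print('unit top',rect(P[m&(z>98)&(z<112)]))
h=m&(x<500)&(z>70)&(z<90)&(x<490); print('handle',rect(P[h]),h.sum(),np.nanmedian(P[h],0))
s=p.astype(int); yl=(s[...,0]>150)&(s[...,1]>130)&(s[...,2]<90)&(abs(x-482)<50)&(abs(y-16)<50)
print('bar',rect(P[yl]),yl.sum(),np.nanmedian(P[yl],0))
g=(abs(x-560)<200)&(abs(y-20)<80)&(z>8)&(z<20);print('rail',rect(P[g]))
t=(z>200)&(y<-80)&(y>-400)&(x<900);print('tower',rect(P[t]))
rows((400,-150,230,-20),(475,295,180,8))
E
```

```text
unit top (array([577.1, 299.5]), array([147.2, 152.9]), 11.5)
handle (array([481.1, 292.5]), array([83.8, 17.3]), 90.0) 70 [479.29917078 265.89580088  82.40928264]
bar (array([482.2,   4.5]), array([13.9, 43.7]), 41.5) 7 [475.47922151  11.12536466 121.34165404]
rail (array([543.3,  49.4]), array([152. , 365.4]), 79.1)
tower (array([ 687.5, -240.6]), array([321.9, 319.7]), 0.2)
now 1.25 [ 183.3 -623.6  205.5] yang -73.6
offset [0.8536, -0.9834, -0.0613] dr [0.0, 0.0, -0.2979]
offset [1.3471, -1.9979, 0.0637] dr [0.0, 0.0, -0.4535]
```

>>> servo_tool([
  {"offset":[0.427,-0.49,-0.06],"dr":[0,0,-0.15]},
  {"offset":[0.853,-0.98,-0.06],"dr":[0,0,-0.3]},
  {"offset":[0.853,-0.98,-0.06],"dr":[0,0,-0.3]},
  {"offset":[0.853,-0.98,-0.06],"dr":[0,0,-0.3]},
  {"offset":[0.853,-0.98,-0.06],"dr":[0,0,-0.3]},
  {"offset":[0.853,-0.98,-0.06],"dr":[0,0,-0.3]},
  {"offset":[0.853,-0.98,-0.06],"dr":[0,0,-0.3]},
  {"offset":[0.853,-0.98,-0.06],"dr":[0,0,-0.3]},
  {"offset":[0.853,-0.98,-0.06],"dr":[0,0,-0.3]},
  {"offset":[0.853,-0.98,-0.06],"dr":[0,0,-0.3]},
  {"offset":[0.853,-0.98,-0.06],"dr":[0,0,-0.3]},
  {"offset":[0.853,-0.98,-0.06],"dr":[0,0,-0.3]},
], fingers=-0.35)

```text
time_s: 2.45
position: [401.8, -148.2, 230.0]
ee_rot: [[0.33, 0.944, 0.002], [0.944, -0.33, 0.001], [0.001, 0.002, -1.0]]
contact_force: [-1.0, -0.8, -0.1]
width: 0.327
finger_force: 0.0
```

```bash
python3 - <<'E'
from m import *
k=r.calibration('top'); print(k['fov_y'],k['cx'],k['cy'],[a for a in k if a not in('fov_y','cx','cy','position','rotation')])
# colour-segment edges at known heights
p,P=cloud('top'); f=200/np.tan(np.radians(k['fov_y'])/2); R=np.array(k['rotation'])
def w(u,v,z):
    d=R@np.array([(u-k['cx'])/f,-(v-k['cy'])/f,-1]); o=np.array(k['position']); return np.round((o+d*(z-o[2])/d[2])[:2],1)
q=cv2.resize(p[110:230,170:350],None,fx=4.4,fy=4.4,interpolation=cv2.INTER_CUBIC); cv2.imwrite('pics/c1.png',q[:,:,::-1])
for n in("drawer_handle","drawer_unit","target","mirror_rig","camera_lens","mirror_bar"):
    print(n,[np.round(q['position']).tolist() for q in r.pinpoint('top',n)[:1]],[np.round(q['position']).tolist() for q in r.pinpoint('scene',n)[:1]])
for u,v,z in((330,198,124),(319,130,82),(222,203,85)): print(w(u,v,z))
rows((470,295,180,8))
E
```

```text
54.71893625854452 324.6569166363094 201.41855933820418 []
drawer_handle [[469.0, 292.0, 81.0]] [[467.0, 296.0, 81.0]]
drawer_unit [[581.0, 307.0, -0.0]] [[582.0, 314.0, 4.0]]
target [[558.0, 289.0, 64.0]] [[555.0, 285.0, 57.0]]
mirror_rig [[483.0, 20.0, 3.0]] [[481.0, 19.0, 2.0]]
camera_lens [[623.0, 37.0, 65.0]] [[615.0, 39.0, 64.0]]
mirror_bar [[480.0, 14.0, 115.0]] [[482.0, 18.0, 112.0]]
[472.7  18.3]
[653.  46.]
[464.9 287.3]
now 3.1 [ 400.1 -151.6  229.5] yang -19.7
offset [1.1102, -0.2109, 0.1237] dr [0.0, 0.0, -0.1536]
```

View pics/c1.png

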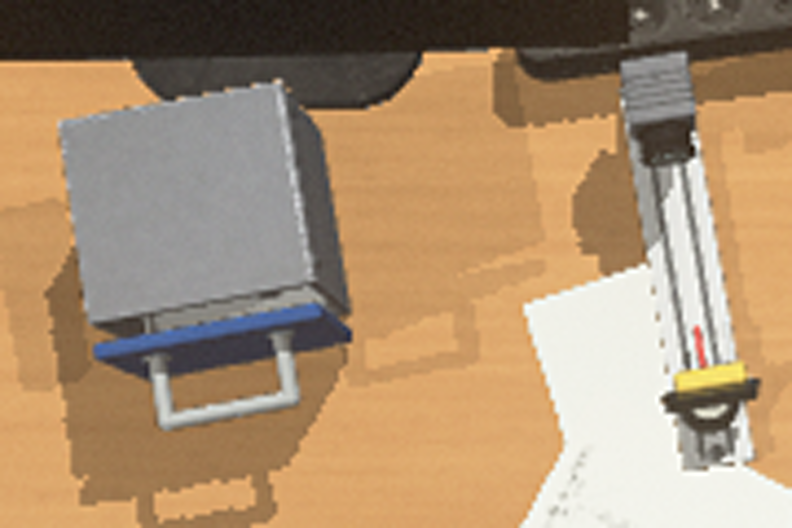

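>>> servo_tool([
  {"offset":[0.5,-0.1,0.06],"dr":[0,0,-0.04]},
  {"offset":[0.98,-0.19,0.1],"dr":[0,0,-0.1]},
  {"offset":[0.98,-0.19,0.1],"dr":[0,0,-0.166]},
  {"offset":[0.98,-0.19,0.1],"dr":[0,0,-0.166]},
  {"offset":[0.98,-0.19,0.1],"dr":[0,0,-0.166]},
  {"offset":[0.98,-0.19,0.1],"dr":[0,0,-0.166]},
  {"offset":[0.98,-0.19,0.1],"dr":[0,0,-0.166]},
  {"offset":[0.98,-0.19,0.1],"dr":[0,0,-0.166]},
  {"offset":[0.98,-0.19,0.1],"dr":[0,0,-0.166]},
  {"offset":[0.98,-0.19,0.1],"dr":[0,0,-0.166]},
])

```text
time_s: 4.1
position: [459.6, 244.5, 189.0]
ee_rot: [[-0.181, 0.983, -0.001], [0.983, 0.181, -0.0], [-0.0, -0.001, -1.0]]
contact_force: [0.1, -0.0, -0.1]
width: 0.327
finger_force: 0.0
```

```bash
python3 - <<'E'
from m import *
p,P=cloud('scene'); x,y,z=P[...,0],P[...,1],P[...,2]
m=(z>130)&(y>150)&(y<420)&(x>500)&(x<900); print(np.nanpercentile(x[m],[0,1,5,20]))
m=(abs(z-105)<6)&(abs(x-582)<100)&(abs(y-305)<100); print('unit',rect(P[m]))
print([np.round(q['position']).tolist() for q in r.pinpoint('scene','drawer_handle')[:1]])
cv2.imwrite('pics/s1.png',cv2.resize(p[180:340,100:340],None,fx=3.3,fy=3.3,interpolation=cv2.INTER_CUBIC)[:,:,::-1])
rows((467,293,180,10.2),(467,293,61,10.2))
E
```

```text
[500.04507953 515.26152388 660.18778397 665.70472293]
unit (array([583.6, 314.9]), array([167.2, 131.6]), 10.9)
[[468.0, 293.0, 81.0]]
now 4.2 [460.1 241.6 189.2] yang 10.2
offset [0.1235, 0.0396, 0.0228] dr [-0.0, -0.0, -0.0002]
offset [0.1239, 0.0399, 0.3203] dr [-0.0, -0.0, -0.0002]
```

View pics/s1.png

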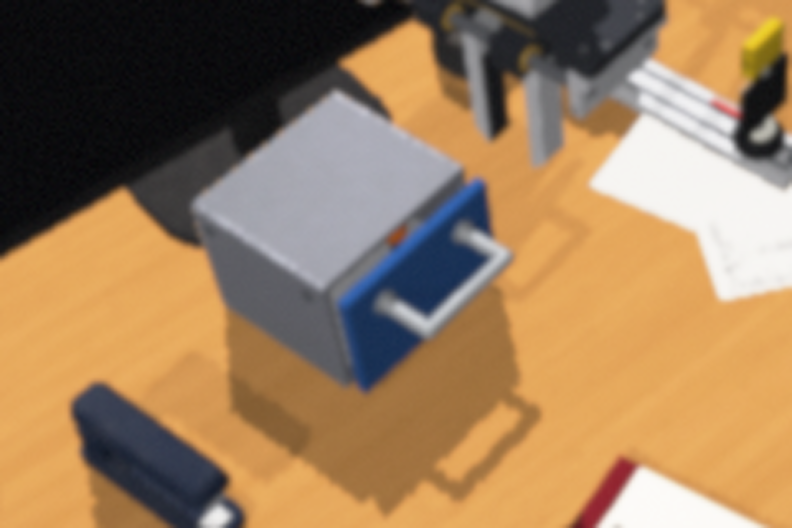

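The handle sits clear in the scene view, with the ball just visible in the gap at about (398,235). I'll descend on it and grip.

>>> servo_tool([
  {"offset":[0.06,0.02,0.02],"dr":[0,0,0]},
  {"offset":[0.124,0.041,0.06],"dr":[0,0,0]},
  {"offset":[0.124,0.041,0.12],"dr":[0,0,0]},
  {"offset":[0.124,0.041,0.17],"dr":[0,0,0]},
  {"offset":[0.124,0.041,0.22],"dr":[0,0,0]},
  {"offset":[0.124,0.041,0.26],"dr":[0,0,0]},
  {"offset":[0.124,0.041,0.3],"dr":[0,0,0]},
  {"offset":[0.124,0.041,0.32],"dr":[0,0,0]},
  {"offset":[0.124,0.041,0.32],"dr":[0,0,0]},
])

```text
time_s: 5.1
position: [467.6, 293.1, 60.9]
ee_rot: [[-0.176, 0.984, -0.001], [0.984, 0.176, -0.002], [-0.002, -0.001, -1.0]]
contact_force: [0.3, 0.3, 0.3]
width: 0.325
finger_force: 0.0
```

>>> servo_tool([
  {"offset":[0,0,0],"dr":[0,0,0]},
  {"offset":[0,0,0],"dr":[0,0,0]},
  {"offset":[0,0,0],"dr":[0,0,0]},
  {"offset":[0,0,0],"dr":[0,0,0]},
  {"offset":[0,0,0],"dr":[0,0,0]},
], fingers=-1, squeeze=20)

```text
time_s: 5.6
position: [467.8, 295.2, 62.2]
ee_rot: [[-0.178, 0.984, 0.001], [0.984, 0.178, 0.0], [-0.0, 0.001, -1.0]]
contact_force: [-0.8, -1.4, 6.1]
width: 0.099
finger_force: 20.0
```

>>> servo_tool([
  {"offset":[0,-0.02,0],"dr":[0,0,0]},
  {"offset":[0,-0.05,0],"dr":[0,0,0]},
  {"offset":[0,-0.08,0],"dr":[0,0,0]},
  {"offset":[0,-0.11,0],"dr":[0,0,0]},
  {"offset":[0,-0.135,0],"dr":[0,0,0]},
  {"offset":[0,-0.155,0],"dr":[0,0,0]},
  {"offset":[0,-0.165,0],"dr":[0,0,0]},
  {"offset":[0,-0.165,0],"dr":[0,0,0]},
])

```text
time_s: 6.4
position: [401.9, 282.7, 62.1]
ee_rot: [[-0.178, 0.984, 0.0], [0.984, 0.178, -0.001], [-0.001, 0.0, -1.0]]
contact_force: [-0.4, -1.5, 8.8]
width: 0.099
finger_force: 20.0
```

>>> servo_tool([
  {"offset":[0,-0.005,0],"dr":[0,0,0]},
  {"offset":[0,-0.01,0],"dr":[0,0,0]},
  {"offset":[0,-0.01,0],"dr":[0,0,0]},
])

```text
time_s: 6.7
position: [398.7, 282.1, 62.1]
ee_rot: [[-0.178, 0.984, 0.001], [0.984, 0.178, -0.001], [-0.001, 0.001, -1.0]]
contact_force: [-0.3, -2.8, 7.4]
width: 0.096
finger_force: 20.0
```

>>> servo_tool([
  {"offset":[0,-0.01,0],"dr":[0,0,0]},
  {"offset":[0,-0.015,0],"dr":[0,0,0]},
  {"offset":[0,-0.015,0],"dr":[0,0,0]},
])

```text
time_s: 7.0
position: [398.0, 282.0, 62.2]
ee_rot: [[-0.176, 0.984, 0.008], [0.984, 0.176, 0.003], [0.002, 0.008, -1.0]]
contact_force: [11.5, -1.3, -2.3]
width: 0.098
finger_force: 20.0
```

```bash
python3 - <<'E'
from m import *
print(r.get_obs()['contact_force'])
for c in('top','scene'):
    p,_=r.grab_frame(c)
    print([np.round(q['position']).tolist() for q in r.pinpoint(c,'target')[:1]+r.pinpoint(c,'drawer_unit')[:1]])
cv2.imwrite('pics/s2.png',cv2.resize(p[160:340,100:360],None,fx=3,fy=3,interpolation=cv2.INTER_CUBIC)[:,:,::-1])
E
```

```text
[11.47077306 -1.32506906 -2.28604462]
[[489.0, 274.0, 62.0], [479.0, 18.0, 1.0]]
[[488.0, 271.0, 58.0], [582.0, 311.0, 2.0]]
```

View pics/s2.png

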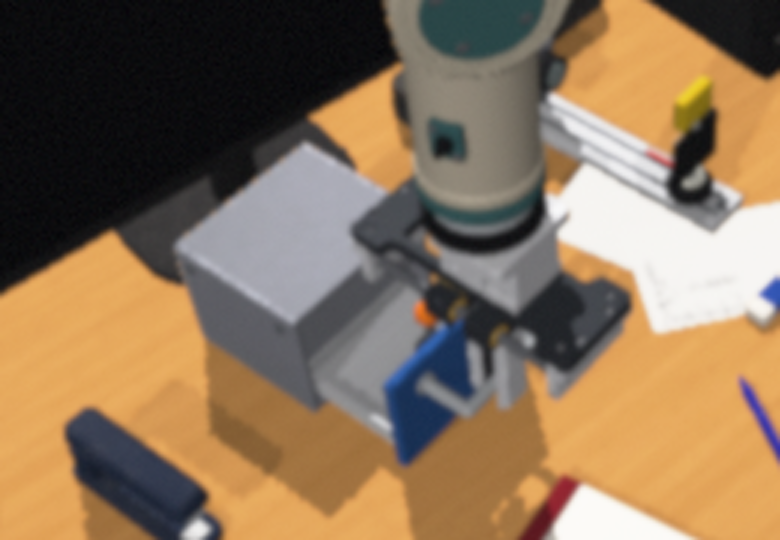

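The drawer is at its stop: 11 N resisting, and the ball is about 39 mm in front of the housing (crop 424,310). Next: release, rise and go to the mirror.

>>> servo_tool([
  {"offset":[0,0.01,0],"dr":[0,0,0]},
  {"offset":[0,0.01,0],"dr":[0,0,0]},
  {"offset":[0,0.01,0],"dr":[0,0,0]},
  {"offset":[0,0.01,0],"dr":[0,0,0]},
], fingers=-0.4)

```text
time_s: 7.7
position: [395.7, 282.3, 61.3]
ee_rot: [[-0.179, 0.984, -0.001], [0.984, 0.179, -0.0], [-0.0, -0.001, -1.0]]
contact_force: [-0.6, -0.1, -0.2]
width: 0.301
finger_force: 0.0
```

>>> servo_tool([
  {"offset":[0,0,-0.08],"dr":[0,0,0]},
  {"offset":[0,0,-0.18],"dr":[0,0,0]},
  {"offset":[0,0,-0.28],"dr":[0,0,0]},
  {"offset":[0,0,-0.37],"dr":[0,0,0]},
  {"offset":[0,0,-0.37],"dr":[0,0,0]},
])

```text
time_s: 8.2
position: [398.4, 284.6, 213.6]
ee_rot: [[-0.178, 0.984, 0.007], [0.984, 0.178, 0.005], [0.004, 0.008, -1.0]]
contact_force: [1.2, -0.1, -0.4]
width: 0.303
finger_force: 0.0
```

```bash
python3 - <<'E'
from m import *
rows((481.5,17,210,9.2))
E
```

```text
now 8.2 [398.4 284.6 213.6] yang 10.3
offset [-0.6953, 0.0852, 0.007] dr [-0.0, -0.0, 0.0059]
```

>>> servo_tool([
  {"offset":[-0.2,0.025,0],"dr":[0,0,0.006]},
  {"offset":[-0.4,0.05,0],"dr":[0,0,0.006]},
  {"offset":[-0.6,0.075,0],"dr":[0,0,0.006]},
  {"offset":[-0.69,0.085,0],"dr":[0,0,0.006]},
  {"offset":[-0.69,0.085,0],"dr":[0,0,0.006]},
  {"offset":[-0.69,0.085,0],"dr":[0,0,0.006]},
  {"offset":[-0.69,0.085,0],"dr":[0,0,0.006]},
  {"offset":[-0.69,0.085,0],"dr":[0,0,0.006]},
  {"offset":[-0.69,0.085,0],"dr":[0,0,0.006]},
  {"offset":[-0.69,0.085,0],"dr":[0,0,0.006]},
], fingers=0)

```text
time_s: 9.2
position: [478.7, 18.5, 209.4]
ee_rot: [[-0.163, 0.987, -0.0], [0.987, 0.163, 0.001], [0.001, -0.0, -1.0]]
contact_force: [-0.0, -0.0, 0.3]
width: 0.5
finger_force: 0.0
```

```bash
python3 - <<'E'
from m import *
rows((481.5,17,94,9.2))
for c in('top','scene'):
    p,_=r.grab_frame(c)
    for n in('target','mirror_bar','mirror_rig','camera_lens','sight'):
        print(c,n,[(np.round(q['position'],1).tolist(),round(q['confidence'],2)) for q in r.pinpoint(c,n)[:1]])
cv2.imwrite('pics/s3.png',cv2.resize(p[160:320,160:400],None,fx=3.3,fy=3.3,interpolation=cv2.INTER_CUBIC)[:,:,::-1])
E
```

```text
now 9.2 [478.7  18.5 209.4] yang 9.4
offset [-0.0051, 0.0063, 0.2884] dr [-0.0, 0.0, 0.0009]
top target [([489.7, 273.3, 59.7], 0.71)]
top mirror_bar []
top mirror_rig []
top camera_lens []
top sight []
scene target [([485.2, 271.9, 56.9], 0.79)]
scene mirror_bar [([481.9, 17.6, 110.9], 0.91)]
scene mirror_rig [([483.1, 14.4, 1.9], 0.6)]
scene camera_lens [([617.8, 39.0, 63.3], 0.93)]
scene sight [([483.3, 20.9, 61.5], 0.36)]
```

View pics/s3.png

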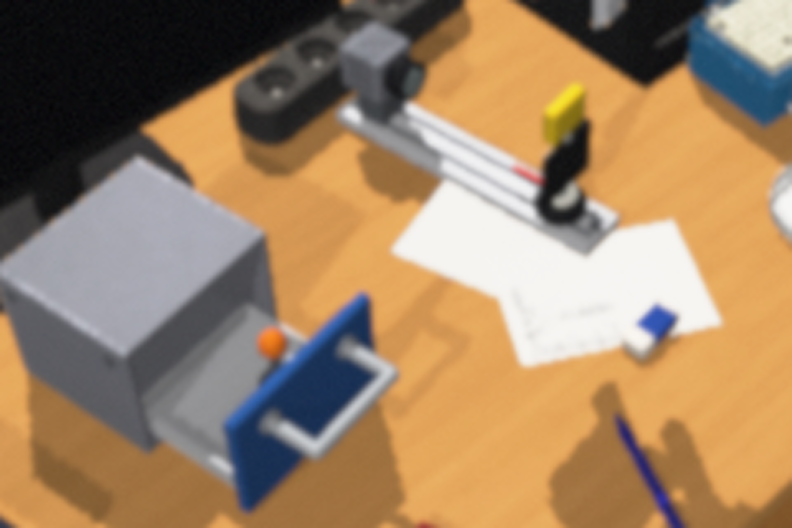

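>>> servo_tool([
  {"offset":[-0.004,0.006,0.07],"dr":[0,0,0]},
  {"offset":[-0.004,0.006,0.15],"dr":[0,0,0]},
  {"offset":[-0.004,0.006,0.21],"dr":[0,0,0]},
  {"offset":[-0.004,0.006,0.25],"dr":[0,0,0]},
  {"offset":[-0.004,0.006,0.28],"dr":[0,0,0]},
  {"offset":[-0.004,0.006,0.288],"dr":[0,0,0]},
  {"offset":[-0.004,0.006,0.288],"dr":[0,0,0]},
])

```text
time_s: 10.5
position: [481.9, 15.6, 94.2]
ee_rot: [[-0.159, 0.987, -0.0], [0.987, 0.159, -0.0], [0.0, -0.0, -1.0]]
contact_force: [0.5, 0.7, 0.0]
width: 0.5
finger_force: 0.0
```

>>> servo_tool([
  {"offset":[0,0,0],"dr":[0,0,0]},
  {"offset":[0,0,0],"dr":[0,0,0]},
  {"offset":[0,0,0],"dr":[0,0,0]},
  {"offset":[0,0,0],"dr":[0,0,0]},
  {"offset":[0,0,0],"dr":[0,0,0]},
  {"offset":[0,0,0],"dr":[0,0,0]},
], fingers=-1, squeeze=20)

```text
time_s: 11.1
position: [481.4, 15.4, 94.5]
ee_rot: [[-0.159, 0.987, -0.001], [0.987, 0.159, -0.0], [-0.0, -0.001, -1.0]]
contact_force: [-2.5, -0.0, 5.4]
width: 0.128
finger_force: 20.0
```

>>> servo_tool([
  {"offset":[0,0,0],"dr":[0,0,-0.02]},
  {"offset":[0,0,0],"dr":[0,0,-0.05]},
  {"offset":[0,0,0],"dr":[0,0,-0.08]},
  {"offset":[0,0,0],"dr":[0,0,-0.11]},
  {"offset":[0,0,0],"dr":[0,0,-0.14]},
  {"offset":[0,0,0],"dr":[0,0,-0.17]},
  {"offset":[0,0,0],"dr":[0,0,-0.2]},
  {"offset":[0,0,0],"dr":[0,0,-0.221]},
  {"offset":[0,0,0],"dr":[0,0,-0.221]},
  {"offset":[0,0,0],"dr":[0,0,-0.221]},
  {"offset":[0,0,0],"dr":[0,0,-0.221]},
])

```text
time_s: 12.2
position: [482.3, 15.9, 94.5]
ee_rot: [[-0.753, 0.657, 0.001], [0.657, 0.753, 0.0], [-0.0, 0.001, -1.0]]
contact_force: [-0.9, 1.3, 3.3]
width: 0.126
finger_force: 20.0
```

```bash
python3 - <<'E'
from m import *
o=r.get_obs(); print(o['contact_force'],o['width'],o['finger_force']); rows()
for c in('top','scene'):
    p,P=cloud(c); s=p.astype(int)
    k=r.calibration(c); f=200/np.tan(np.radians(k['fov_y'])/2); R=np.array(k['rotation']); o=np.array(k['position'])
    v,u=np.where((s[...,0]>150)&(s[...,1]<100)&(s[...,2]<100)&(abs(P[...,0]-481)<70)&(abs(P[...,1]-16)<80)&(P[...,2]<60))
    d=np.stack([(u-k['cx'])/f,-(v-k['cy'])/f,-np.ones(len(u))],-1)@R.T
    W=(o+d*((29-o[2])/d[:,2])[:,None])[:,:2]; print(c,len(u))
    if len(u)>4: print(W.mean(0).round(1),W.min(0).round(1),W.max(0).round(1), 'dir',np.round(np.linalg.svd(W-W.mean(0))[2][0],3))
    for n in('target','sight','mirror_bar'): print(c,n,[(np.round(q['position'],1).tolist(),round(q['confidence'],2)) for q in r.pinpoint(c,n)[:1]])
cv2.imwrite('pics/s4.png',cv2.resize(p[140:300,160:400],None,fx=3.3,fy=3.3,interpolation=cv2.INTER_CUBIC)[:,:,::-1])
E
```

```text
[-0.92609628  1.32315643  3.32644076] 0.1255686103742676 20.002810657024384
now 12.2 [482.3  15.9  94.5] yang 48.9
top 5
[481.9  51.3] [481.9  43.9] [481.9  57.1] dir [ 0. -1.]
top target [([488.9, 273.0, 62.7], 0.59)]
top sight [([346.3, -142.5, -1.2], 0.19)]
top mirror_bar []
scene 8
[480.9  39.3] [478.   35.2] [484.5  43.5] dir [-0.466  0.885]
scene target [([485.5, 272.2, 56.3], 0.89)]
scene sight [([482.6, 17.3, 61.9], 0.53)]
scene mirror_bar [([482.1, 17.1, 114.5], 0.76)]
```

View pics/s4.png

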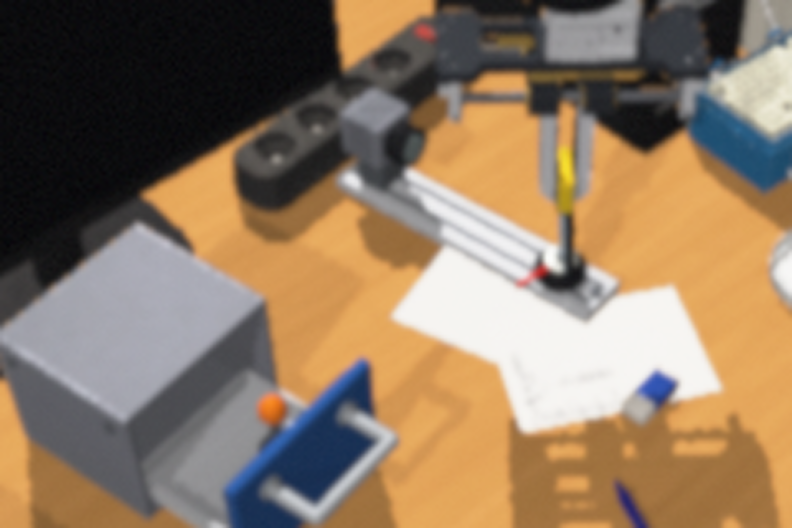

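The red pointer now aims at the ball: (520,283) from the mirror foot, with the ball at (271,408). I'll run one sub-pixel check of the pointer and rail yaw before handing in.

```bash
python3 - <<'E'
from m import *
def pca(img,c,win):
    s=img.astype(float); w=np.clip(s[...,0]-np.maximum(s[...,1],s[...,2])-60,0,None)
    v,u=np.mgrid[:400,:640]; w=w*((u>win[0])&(u<win[1])&(v>win[2])&(v<win[3]))
    k=r.calibration(c); f=200/np.tan(np.radians(k['fov_y'])/2); R=np.array(k['rotation']); o=np.array(k['position'])
    i=w>0; d=np.stack([(u[i]-k['cx'])/f,-(v[i]-k['cy'])/f,-np.ones(i.sum())],-1)@R.T
    W=(o+d*((29-o[2])/d[:,2])[:,None])[:,:2]; ww=w[i]; m=(W*ww[:,None]).sum(0)/ww.sum()
    a=np.linalg.eigh(np.cov(W.T,aweights=ww))[1][:,1]
    print(c,i.sum(),m.round(1),'pca ang',np.degrees(np.arctan2(a[1],a[0])).round(1)%180,'from axis',np.degrees(np.arctan2(*(m-[481.8,16.3])[::-1])).round(1))
rd=lambda n:cv2.imread(n)[:,:,::-1]
pca(rd('pics/top0.png'),'top',(322,336,180,197))
pca(rd('pics/scene0.png'),'scene',(305,335,195,222))
for c,wn in(('top',(295,330,185,215)),('scene',(300,335,215,235))):
    p,_=r.grab_frame(c); pca(p,c,wn)
# rail yaw: lines on the rail in top0
g=cv2.cvtColor(rd('pics/top0.png'),cv2.COLOR_RGB2GRAY)[140:195,305:345]
l=cv2.createLineSegmentDetector(0).detect(cv2.resize(g,None,fx=4,fy=4,interpolation=cv2.INTER_CUBIC))[0][:,0]
for x1,y1,x2,y2 in l:
    L=np.hypot(x2-x1,y2-y1)
    if L>80: print(round(L),round(np.degrees(np.arctan2(x2-x1,y2-y1))%180,1),round((x1+x2)/8+305))
E
```

```text
top 16 [510.8  21.4] pca ang 9.300000000000011 from axis 9.9
scene 169 [525.8  13.8] pca ang 153.5 from axis -3.3
top 16 [480.7  49.2] pca ang 84.5 from axis 91.9
scene 23 [480.4  41.9] pca ang 87.5 from axis 93.2
181 9.9 330
135 10.0 323
124 10.0 323
183 10.0 328
123 9.9 333
```

```bash
python3 - <<'E'
from m import *
print(r.get_obs()['finger_force'],r.sign_off())
E
```

```text
the job is handed in; nothing more can be done
20.002882182598114 None
```

I pulled the drawer open to its end stop and handed the job in with the mirror still held (20 N grip), its pointer aimed at the ball to within my measuring error; no verdict came back.

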